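Tighten the music box cover screws

TASK

The brass cover of the music box buzzes because its two slotted screws are slack. Take the driver out of its bamboo stand and use its blade to turn both screws clockwise until they are fully home against their stops, then put the driver back upright in its stand, its collar resting on the top. Let only the driver touch the music box, keep the driver roughly upright, and leave the other things on the console where they are.

Things in the scene. Friction and masses are not known exactly. Their poses are not given: they have to be found in the camera images.
- driver: stubby driver 116 mm long, 0.12 kg, upright in the stand. Origin: middle of the blade's tip; z up to the handle, x along the blade's width. Blade 20 (x) x 4 (y) mm, 14 mm high, last 4 mm thinned to 2.4; shank 12 mm thick; round collar 40 mm across at z 55 to 61; wooden handle at z 61 to 116, 34 mm along x, 24 along y (its long side shows the blade's direction).
- stand: fixed square bamboo block 70 x 70 mm, 65 mm high, with a vertical through hole 28 mm across in its middle. Origin at the centre of its underside, z up. The driver hangs in the hole by its collar: its tip is then 10 mm above the console.
- music_box: fixed wooden music box, 150 mm (x) by 220 mm (y). Origin at the centre of its underside, z up. The half at its -y has a shut wooden lid, top 77 mm above the console, the half at its +y a brass cover 130 x 100 mm, top at 74 mm, with the two screws; a small brass winding knob sticks out 29 mm from the -y end at 35 mm height.
- near_screw (a joint): captive slotted steel screw, head 32 mm across and 12 mm high on the brass cover. Angle grows CLOCKWISE from above: 0 slack, 1.5 rad the hard stop (home); starts at 0.1 to 0.5, stays where left (0.06 N m to turn). The one nearer the box's -x edge, at x -38, y 30 mm of the box. When home its slot lies along the box's x.
- near_screw_head (a point): centre of the top of that screw head, on its axis, 86 mm above the console. It turns with the head: its x axis runs along the slot, z is up. The slot runs straight across the head, open at both ends, 7 mm wide and 8 mm deep (floor 78 mm above the console).
- far_screw (a joint): captive slotted steel screw, head 32 mm across and 12 mm high on the brass cover. Angle grows CLOCKWISE from above: 0 slack, 1.5 rad the hard stop (home); starts at 0.1 to 0.5, stays where left (0.06 N m to turn). The one nearer the box's +x edge, at x 38, y 80 mm of the box. When home its slot lies along the box's x.
- far_screw_head (a point): centre of the top of that screw head, on its axis, 86 mm above the console. It turns with the head: its x axis runs along the slot, z is up. The slot runs straight across the head, open at both ends, 7 mm wide and 8 mm deep (floor 78 mm above the console).
- tray: bystander: shallow aluminium tray 90 x 150 mm, 18 mm high. Origin at the centre of its underside.
- grip_ball_center (a point): bystander: centre of a silicone grip ball 54 mm across that lies in the tray.
- incense_bowl: bystander: glass bowl 100 mm across, 45 mm high. Origin at the centre of its underside.
- cork_block: bystander: cork block 60 x 90 x 40 mm. Origin at the centre of its underside.
Not all that is in view belongs to the job. There is more than one size of the driver; the one meant has the size given above.

How it is judged:
On the way, in this order (a step that is already met when the one before it is completed fails the run):
1. the driver is lifted clear out of the stand (z of driver in the frame of stand above 0.07 m), for 0.2 s.
2. one of the screws is turned home (value of joint any of near_screw, far_screw above 1.35 rad), for 0.2 s.
3. both screws are home (value of joint each of near_screw, far_screw above 1.35 rad), for 0.2 s.
At the end, for the whole second after the job is handed in: Both screws are turned clockwise to at least 1.35 rad (the stop is at 1.5), and the driver is at rest upright in the stand: blade down in the hole within 10 mm of its middle, tip 5 to 14 mm above the console (collar on the stand), tilted less than 0.12 rad (all of step 3 and horizontal distance between driver and stand below 0.01 m and z of driver in the frame of stand between 0.005 and 0.014 m and angle between driver's own z axis and vertical below 0.12 rad and linear speed of driver below 0.02 m/s); the robot touches nothing.
It fails at once if the robot itself (fingers or arm) presses on the music box or its screws with more than 1.5 N (contact force between any of the fingers, the arm and music_box above 1.5 N).
It fails at once if the driver is tipped more than 0.8 rad from upright (angle between driver's own z axis and vertical above 0.8 rad).
It fails at once if the tray, ball, bowl or cork block is shoved more than 30 mm (distance of any of tray, grip_ball_center, incense_bowl, cork_block from where it was at the start of the episode above 0.03 m).
It also fails if it takes over 72 s, if anything falls off the work surface, if the arm or the gripper's body presses on something with over 40 N, if the wrist force passes 120 N, or if a joint passes its speed limit or range.

ROBOT

A 7-joint arm with a two-finger parallel gripper is mounted at the origin on the work surface. World frame = base frame: x ahead of the robot, y to its left, z up, the work surface at z = 0. Lengths are in m, angles in rad, forces in N, time in s.
With the tool pointing down it reaches from about 0.4 to 0.925 m from the base axis. Payload 5.6 kg.
Tool frame: the origin (TCP) lies between the finger pads; the fingertips stand ahead of it and the grasp point (between the pads) lies 6 mm ahead of it (robot.nose_length is the z of the fingertips in the tool frame, in m); z points along the fingers, y is the line along which they close (so a half turn about z gives the same grasp; the last joint's range is limited). The gripper opens to 85 mm and grips with 20 to 120 N. Pads are 22 mm wide; open, the fingers measure 114 mm over their backs; the gripper's body (76 mm by 85 mm) begins 54 mm behind the grasp point. The pads swing forward as they close: fully open they stand 13 mm farther back than shut.
Start: joints at [-1.151, 0.468, -0.012, 1.603, 0.006, 1.071, -0.056], TCP at [0.29, 0.582, 0.256] pointing down, gripper open.
Joint ranges: [-2.53, 2.53], [-0.31, 2.02], [-1.57, 1.55], [0.28, 2.44], [-1.29, 4.43], [0.15, 1.84], [-2.92, 2.92]. Speed limits (rad/s): [2.57, 2.57, 3.14, 3.14, 3.14, 3.14, 3.14].

INTERFACE

Orientations are given as a 3x3 rotation matrix whose columns are the frame's x, y, z axes.
In Python, from station import robot, viewer, order gives the robot as it stands. The module is installed in compiled form; this text tells all that it offers.
- The arm moves only by the tool play_rows, never from a script. Its argument "steps" is a list of rows, each a list of 3 entries, a list of its own where there are three numbers: the opening, from 0 (shut) to 1 (fully open), then the shift along the tool's x, y, z in units of 25 mm (1.0 is 25 mm), then the turn about the tool's z in rad. In form: [[gripper, [dx, dy, dz], spin], ...]. A call has 1 to 8 rows; each row is the pose to reach, as a shift and turn from the pose commanded when the call began, along the tool's axes at that moment; what a row does not reach only later rows make up. A row lasts 1/12 s, in which the tool goes at most 41.7 mm and 7.16 degrees, less where a joint would pass 70% of its speed; a pose out of reach is approached as far as the arm can. A call with a gripper value outside its range is refused whole. The fingers move at their own pace and stop on an object; "squeeze" is the grip in N (left out, the last holds). Time passes only in rows, so rows that repeat a pose let the fingers close. It gives the time, the measured TCP pose, the force, the opening and the grip force at its end, in the units of the state.
- robot.get_state(): the state, without advancing time (a new reading comes with each control period).
- viewer.get_image(name): name is "scene" or "top" or "wrist"; returns the picture (384x512x3 uint8, blue, green, red); there is no depth.
- viewer.camera_model(name): a dict with "intrinsics" (3x3 intrinsics, pixels), "xyz" and "rotation" of the camera in the world. Camera axes: x right, y up, looking along -z (the intrinsics and any distortion apply to the point x, -y, -z); pixel columns grow to the right and rows downward; lengths in m; the calibration is good to about 2 mm. A picture is of the moment at which its call begins: read the wrist's pose just before it. camera_model takes no time and is no camera call; for the wrist camera it gives the pose at the moment of the call.
- order.close_job(): hands the job in; it is judged then, once.
The state is a dict: "time_s": time; "joints": joint angles; "qvel": joint speeds; "tau": joint torques, N m; "tcp_pos": TCP position; "orientation": TCP orientation; "ft_force": force on the tool from outside, world axes, zero at the start; "torque": the same for the moment, N m; "opening": finger opening in m; "finger_force": force on a finger pad.
Only numpy, scipy, OpenCV 4.12 (cv2) and the standard library are available. Lean on these libraries where they do the work, as an engineer would, in place of code of your own. Each camera call takes 0.05 s, during which the arm holds its last target. There are 200 camera calls.

## Working session

There is one attempt and no reset: what is moved stays moved. The work goes in short steps, Python scripts to look and compute and a tool call to move; the robot and the scene stay as the last step left them, time stands still between calls to the robot, and variables do not carry over. Pictures are saved under pics/ and viewed, at most 14 in all, crops included, and the job is handed in when it is done.

Besides the shell and the picture viewer there is one more tool, called after "Request:" in YAML: its name, and indented under it one key for each argument. play_rows: Moves the arm, as the interface text tells. Its arguments: {"type":"object","properties":{"steps":{"type":"array"},"squeeze":{"type":"number"}},"required":["steps"]}

```bash
mkdir -p pics
cat > h.py <<'E'
import numpy as np, cv2
from station import robot, viewer, order
np.set_printoptions(precision=4,suppress=True)
def snap(name,tag):
    s=robot.get_state(); m=viewer.camera_model(name); im=viewer.get_image(name); cv2.imwrite(f'pics/{tag}.png',im)
    np.savez(f'pics/{tag}.npz',K=m['intrinsics'],t=m['xyz'],R=m['rotation']); return im,m
def load(tag):
    d=np.load(f'pics/{tag}.npz'); return cv2.imread(f'pics/{tag}.png'),{'intrinsics':d['K'],'xyz':d['t'],'rotation':d['R']}
def ray(m,uv):
    K=np.array(m['intrinsics']); d=np.linalg.inv(K)@np.array([uv[0],uv[1],1.]); d=np.array(m['rotation'])@(d*[1,-1,-1]); return np.array(m['xyz']),d/np.linalg.norm(d)
def onz(m,uv,z):
    o,d=ray(m,uv); return o+d*(z-o[2])/d[2]
def cross(m1,a,m2,b):
    o,d=ray(m1,a);p,e=ray(m2,b); A=np.c_[d,-e]; t=np.linalg.lstsq(A,p-o,rcond=None)[0]; x,y=o+d*t[0],p+e*t[1]; return (x+y)/2,np.linalg.norm(x-y)
def proj(m,X):
    c=np.array(m['rotation']).T@(np.array(X)-m['xyz']); q=np.array(m['intrinsics'])@(c*[1,-1,-1]); return q[:2]/q[2]
E
python3 - <<'E'
from h import *
s=robot.get_state(); print(s['tcp_pos'],s['orientation'],s['time_s'],robot.nose_length)
a=[]
for n in('scene','top','wrist'):
    im,m=snap(n,n+'0'); print(n,m); a.append(im)
cv2.imwrite('pics/two0.png',cv2.resize(np.vstack([a[0],a[1]]),None,fx=.78,fy=.78))
E
```

```text
[0.29   0.5811 0.2553] [[-0.8948  0.4465 -0.0007]
 [ 0.4465  0.8948 -0.0017]
 [-0.0001 -0.0018 -1.    ]] 0.0 0.025
scene {'intrinsics': array([[400.2282,   0.    , 253.0254],
       [  0.    , 400.2282, 189.789 ],
       [  0.    ,   0.    ,   1.    ]]), 'xyz': array([1.1897, 0.1194, 0.6995]), 'rotation': array([[-0.1783, -0.6935,  0.6981],
       [ 0.984 , -0.1287,  0.1235],
       [ 0.0042,  0.7089,  0.7053]])}
top {'intrinsics': array([[409.7787,   0.    , 254.658 ],
       [  0.    , 409.7787, 200.9473],
       [  0.    ,   0.    ,   1.    ]]), 'xyz': array([0.4583, 0.0024, 0.8717]), 'rotation': array([[-0.028 ,  0.9811, -0.1916],
       [-0.9992, -0.0221,  0.0327],
       [ 0.0279,  0.1924,  0.9809]])}
wrist {'intrinsics': array([[328.4624,   0.    , 257.6151],
       [  0.    , 328.4624, 193.4262],
       [  0.    ,   0.    ,   1.    ]]), 'xyz': array([0.2162, 0.6173, 0.3723]), 'rotation': array([[ 0.4462, -0.8475, -0.2873],
       [ 0.8949,  0.4223,  0.1442],
       [-0.0008, -0.3215,  0.9469]])}
```

View pics/two0.png

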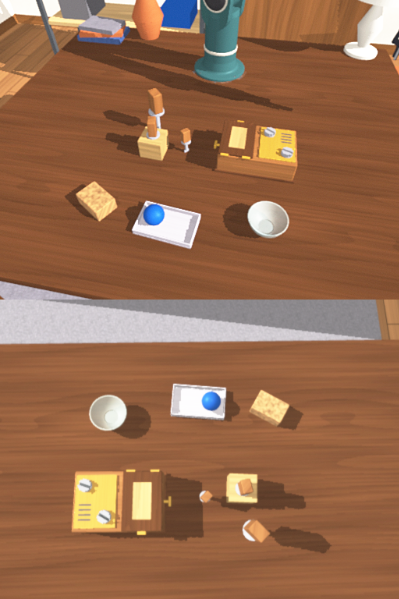

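The driver hangs in the stand (top view about px (312,243)), with a tall and a tiny decoy driver beside it. The music box is at px (150,258) and its two screws at (108,238) and (133,278). Next I'll enlarge both views.

Run:
```python
from h import *
a,_=load('top0'); b,_=load('scene0')
A=cv2.resize(a[205:325,80:360],(784,336),interpolation=cv2.INTER_CUBIC)
B=cv2.resize(b[100:235,165:390],(440,264),interpolation=cv2.INTER_CUBIC)
c=np.zeros((600,784,3),np.uint8); c[:336]=A; c[336:,:440]=B
C=cv2.resize(b[105:210,165:255],(226,264),interpolation=cv2.INTER_CUBIC); c[336:,450:676]=C
cv2.imwrite('pics/crop1.png',c)
```

```text
(no output)
```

View pics/crop1.png

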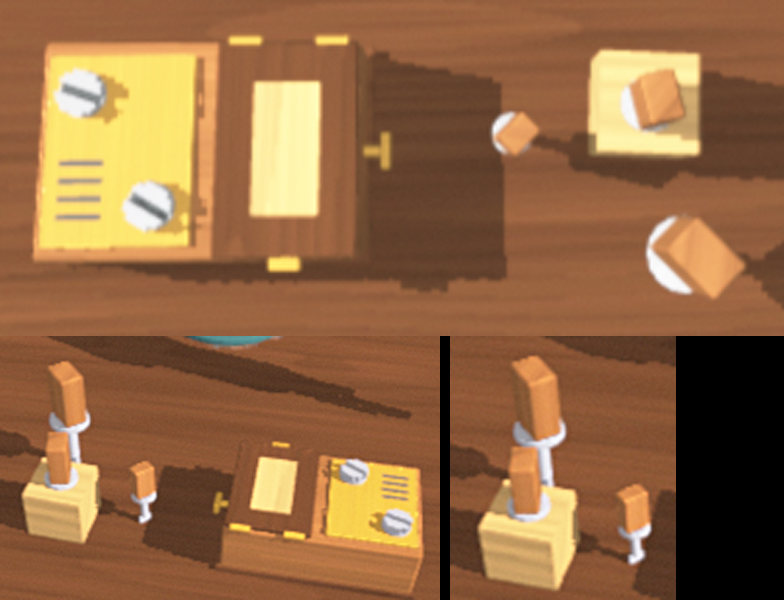

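The driver in the stand is the medium one. The slots appear tilted clockwise in the image, and the near screw is the lower right one. Next come rough world positions.

Run:
```python
from h import *
_,mt=load('top0'); _,ms=load('scene0')
f=lambda u,v:(u/2.8+80,v/2.8+205)
g=lambda u,v:(u/ (440/225)+165,v/(264/135)+100)
for n,p,z in [('far',(80,93),.086),('near',(149,206),.086),('standTL',(598,52),.065),('standTR',(700,52),.065),('standBL',(590,153),.065),('standBR',(699,155),.065),('bigcollar',(680,254),.09),('smallcollar',(512,133),.04),('boxTL',(46,44),.07),('boxBL',(36,260),.07),('boxTR',(357,40),.077),('boxBR',(357,260),.077),('collar',(645,103),.068)]:
    print(n,onz(mt,f(*p),z))
for n,a,b in [('far',(80,93),(397,522-336)),('near',(149,206),(353,471-336)),('handletop',(662,85),(58,438-336)),('bigtop',(722,258),(66,367-336)),('standcornerR',(598,52),(97,466-336)),]:
    print(n,*cross(mt,f(*a),ms,g(*b)))
```

```text
far [0.5459 0.256  0.086 ]
near [0.4691 0.2074 0.086 ]
standTL [ 0.5683 -0.1007  0.065 ]
standTR [ 0.5665 -0.1736  0.065 ]
standBL [ 0.4973 -0.0918  0.065 ]
standBR [ 0.4939 -0.1683  0.065 ]
bigcollar [ 0.4277 -0.1461  0.09  ]
smallcollar [ 0.5143 -0.039   0.04  ]
boxTL [0.5825 0.286  0.07  ]
boxBL [0.4356 0.286  0.07  ]
boxTR [0.5791 0.069  0.077 ]
boxBR [0.4296 0.0699 0.077 ]
collar [ 0.5309 -0.1318  0.068 ]
far [0.5466 0.2587 0.0793] 0.0010823341654392282
near [0.4691 0.2095 0.079 ] 0.0005669175283198636
handletop [ 0.536  -0.1304  0.1328] 0.004580153732359689
bigtop [ 0.426  -0.154   0.1525] 0.0119365737367093
standcornerR [ 0.5594 -0.0859  0.1189] 0.016094016435615963
```

Request:
play_rows:
  steps:
    - [1,[-1.4,-0.8,0],0]
    - [1,[-2.8,-1.6,0],0]
    - [1,[-4.2,-2.4,0],0]
    - [1,[-5.6,-3.3,0],0]
    - [1,[-7,-4.2,0],0]
    - [1,[-8.4,-5.1,0],0]
    - [1,[-9.8,-6,0],0]
    - [1,[-11.2,-6.9,0],0]

```text
time_s: 0.82
tcp_pos: [0.4643, 0.3003, 0.2563]
orientation: [[-0.895, 0.446, -0.0], [0.446, 0.895, 0.0], [0.0, 0.0, -1.0]]
ft_force: [0.5, 0.6, 0.4]
opening: 0.0857
finger_force: 0.0
```

Request:
play_rows:
  steps:
    - [1,[-1.4,-0.8,0],0]
    - [1,[-2.8,-1.7,0],0]
    - [1,[-2.8,-1.7,0],0]
    - [1,[-2.8,-1.7,0],0]
    - [1,[-2.8,-1.7,0],0]

```text
time_s: 1.23
tcp_pos: [0.507, 0.2334, 0.2561]
orientation: [[-0.895, 0.447, -0.001], [0.447, 0.895, 0.0], [0.001, 0.0, -1.0]]
ft_force: [0.6, 0.2, -0.5]
opening: 0.0854
finger_force: 0.0
```

Run:
```python
from h import *
s=robot.get_state(); print(s['time_s'],s['tcp_pos'],s['orientation'],s['joints'],np.abs(s['qvel']).max())
a,_=snap('wrist','w1')
cv2.imwrite('pics/w1v.png',a)
```

```text
1.2333 [0.507  0.2334 0.2561] [[-0.8947  0.4466 -0.0007]
 [ 0.4466  0.8947  0.0004]
 [ 0.0009  0.     -1.    ]] [-0.5968  0.3113  0.1292  1.8389 -0.0479  0.9948  0.6602] 0.02661709016494918
```

View pics/w1.png

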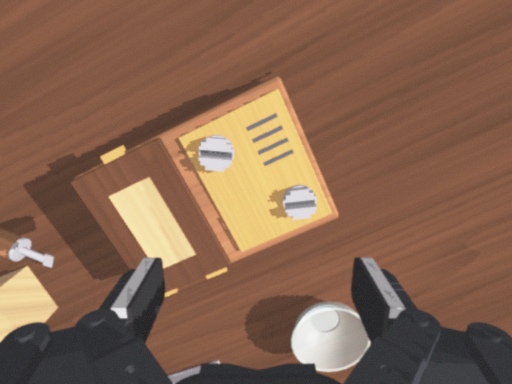

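The wrist view shows the near screw at (216,154), the far screw at (300,203), and both slots clearly. I'll fit the circles and slots.

```bash
cat > screws.py <<'E'
from h import *
def meas(tag,guess,r0=24):
    im,m=load(tag); hsv=cv2.cvtColor(im,cv2.COLOR_BGR2HSV); out=[]
    for u,v in guess:
        Y,X=np.mgrid[:im.shape[0],:im.shape[1]]; near=np.hypot(X-u,Y-v)<r0
        gray=((hsv[...,1]<70)&near).astype(np.uint8)
        gray=cv2.morphologyEx(gray,cv2.MORPH_CLOSE,np.ones((5,5),np.uint8))
        c=max(cv2.findContours(gray,0,1)[0],key=cv2.contourArea)
        (cu,cv_),ax,an=cv2.fitEllipse(cv2.convexHull(c))
        top=onz(m,(cu,cv_),.086)
        dark=(hsv[...,2]<135)&(hsv[...,1]<70)&(np.hypot(X-cu,Y-cv_)<max(ax)/2*.9)
        P=np.array([onz(m,p,.086)[:2] for p in np.argwhere(dark)[:,::-1]])
        q=P-P.mean(0); w,V=np.linalg.eigh(q.T@q); d=V[:,1]; 
        print(tag,'c',(cu,cv_),ax,'top',top,'slot mean',P.mean(0),len(P),'ang',np.degrees(np.arctan(d[1]/d[0])),np.sqrt(w/len(P))*1e3)
        out.append(top)
    return out
E
python3 - <<'E'
from screws import *
im,m=load('w1'); hsv=cv2.cvtColor(im,cv2.COLOR_BGR2HSV)
print(hsv[145:165:2,216].tolist())
n,f=meas('w1',[(216,154),(300,203)])
d=f-n; print('box yaw from screws',np.degrees(np.arctan2(d[1],d[0])-np.arctan2(50,76)))
_,mt=load('top0')
for p in [(80,93),(149,206)]: print('top px',p)
_=meas('top0',[(80/2.8+80,93/2.8+205),(149/2.8+80,206/2.8+205)],11)
# brass cover edges
Y=cv2.inRange(hsv,(20,110,120),(32,255,255)); Y=cv2.morphologyEx(Y,cv2.MORPH_CLOSE,np.ones((9,9)))
c=max(cv2.findContours(Y,0,1)[0],key=cv2.contourArea); b=cv2.boxPoints(cv2.minAreaRect(c)); 
B=np.array([onz(m,p,.074)[:2] for p in b]); print(b,B,B.mean(0))
for i in range(4): e=B[(i+1)%4]-B[i]; print(np.linalg.norm(e),np.degrees(np.arctan2(e[1],e[0])))
E
```

```text
[[143, 4, 227], [144, 6, 226], [144, 6, 225], [135, 10, 153], [125, 13, 120], [120, 6, 128], [132, 8, 168], [150, 6, 218], [140, 7, 225], [138, 6, 225]]
w1 c (215.3959197998047, 153.34866333007812) (37.003055572509766, 37.91561508178711) top [0.47   0.2094 0.086 ] slot mean [0.4701 0.2094] 113 ang 58.084440218011046 [1.0015 7.4192]
w1 c (299.5120544433594, 202.36277770996094) (35.06219482421875, 35.62660217285156) top [0.5455 0.2571 0.086 ] slot mean [0.5463 0.2569] 62 ang 70.10438381051495 [0.6394 7.5022]
box yaw from screws -1.0517373935051362
top px (80, 93)
top px (149, 206)screws.py:13: RuntimeWarning: Mean of empty slice.
  q=P-P.mean(0); w,V=np.linalg.eigh(q.T@q); d=V[:,1];
  ret = ret.dtype.type(ret / rcount)
Traceback (most recent call last):
ValueError: not enough values to unpack (expected 2, got 0)

During handling of the above exception, another exception occurred:

Traceback (most recent call last):
  File "screws.py", line 13, in meas
    q=P-P.mean(0); w,V=np.linalg.eigh(q.T@q); d=V[:,1];
                       ~~~~~~~~~~~~~~^^^^^^^
numpy.linalg.LinAlgError: 0-dimensional array given. Array must be at least two-dimensional
```

Request:
play_rows:
  steps:
    - [1,[-0.75,-1.3,0],0]
    - [1,[-1.5,-2.6,0],0]
    - [1,[-2.25,-3.9,0],0]
    - [1,[-3,-5.2,0],0]
    - [1,[-3.75,-6.5,0],0]
    - [1,[-4.5,-7.8,0],0]
    - [1,[-5.25,-9.1,0],0]
    - [1,[-6,-10.4,0],0]

```text
time_s: 1.95
tcp_pos: [0.5255, -0.0661, 0.2564]
orientation: [[-0.897, 0.443, 0.0], [0.443, 0.897, 0.001], [0.0, 0.001, -1.0]]
ft_force: [0.5, -0.2, -0.1]
opening: 0.0855
finger_force: 0.0
```

Request:
play_rows:
  steps:
    - [1,[-0.7,-1.1,0],0]
    - [1,[-1.4,-2.2,0],0]
    - [1,[-1.4,-2.2,0],0]
    - [1,[-1.4,-2.2,0],0]
    - [1,[-1.4,-2.2,0],0]

```text
time_s: 2.37
tcp_pos: [0.5325, -0.1293, 0.256]
orientation: [[-0.896, 0.444, -0.0], [0.444, 0.896, 0.001], [0.001, 0.001, -1.0]]
ft_force: [-0.1, -0.1, 0.5]
opening: 0.0855
finger_force: 0.0
```

Run:
```python
from h import *
s=robot.get_state(); print(s['time_s'],s['tcp_pos'],s['orientation'],s['joints'],np.abs(s['qvel']).max())
a,_=snap('wrist','w2')
```

```text
2.3667 [ 0.5325 -0.1293  0.256 ] [[-0.8961  0.4439 -0.0005]
 [ 0.4439  0.8961  0.0011]
 [ 0.0009  0.0007 -1.    ]] [-0.0833  0.2976  0.3161  1.8725 -0.1104  0.989   1.3915] 0.014568061674671834
```

View pics/w2.png

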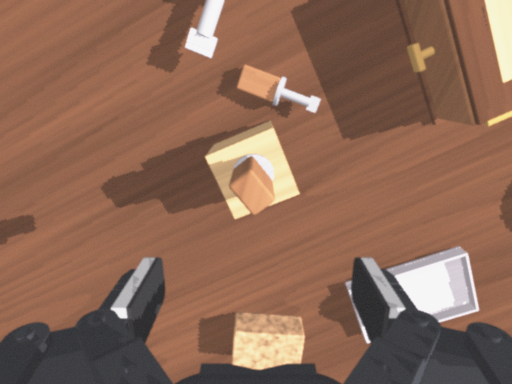

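The stand is at (252,170) and the driver handle at (252,187), with the collar at (258,165). I'll zoom in.

Run:
```python
from h import *
a,m=load('w2'); c=a[115:225,195:310]
A=cv2.resize(c,None,fx=5,fy=5,interpolation=cv2.INTER_NEAREST)
t,_=load('top0'); B=cv2.resize(t[220:265,285:335],(225,203),interpolation=cv2.INTER_NEAREST)
o=np.zeros((550,800,3),np.uint8); o[:,:575]=A; o[:203,575:800]=B; cv2.imwrite('pics/w2c.png',o)
hsv=cv2.cvtColor(a,cv2.COLOR_BGR2HSV)
print(hsv[165:215:3,250].tolist()); print(hsv[188,225:280:3].tolist())
print([proj(m,[.531,-.131,z]) for z in(0,.065,.126)], proj(m,[.5325,-.1293,.25]))
```

```text
[[11, 118, 147], [11, 124, 165], [12, 122, 222], [13, 120, 229], [13, 124, 229], [13, 120, 230], [13, 120, 230], [13, 122, 228], [13, 121, 228], [13, 120, 228], [13, 121, 229], [12, 121, 229], [13, 120, 230], [13, 119, 232], [13, 120, 230], [12, 122, 202], [13, 111, 172]]
[[16, 98, 206], [16, 98, 203], [12, 120, 177], [12, 125, 217], [12, 125, 214], [11, 123, 207], [12, 126, 205], [12, 120, 226], [13, 120, 229], [12, 119, 231], [13, 117, 234], [13, 118, 234], [13, 118, 234], [15, 110, 241], [13, 118, 234], [13, 119, 228], [19, 94, 242], [26, 56, 247], [25, 59, 247]]
[array([255.987 , 156.7311]), array([255.7732, 171.1493]), array([255.4805, 190.8905])] [259.1946 281.5059]
```

View pics/w2c.png

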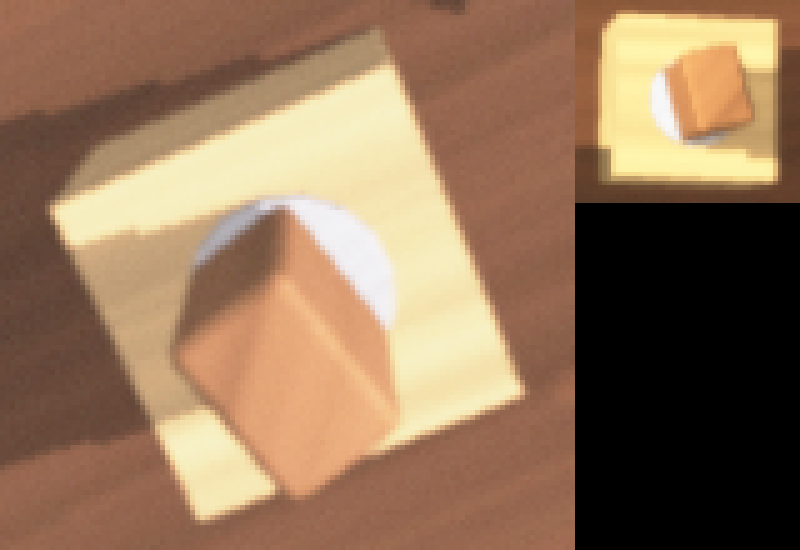

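The top face corners of the handle are clear, at crop (178,355), (282,280), (397,420) and (300,498), and so is the stand's top square. Now to triangulate.

Run:
```python
from h import *
_,m=load('w2'); _,mt=load('top0')
H=np.array([(178,355),(282,280),(397,420),(300,498)])/5+[195.4,115.4]
S=np.array([(52,208),(390,68),(522,393),(200,520)])/5+[195,115]
T=np.array([(682,52),(735,46),(752,122),(692,137)]); T=np.c_[(T[:,0]-575)/4.5+285,T[:,1]/4.51+220]
print('handle top tri',*cross(m,H.mean(0),mt,T.mean(0)))
st=np.array([(598,52),(700,52),(590,153),(699,155)])/2.8+[80,205]
print('stand tri',*cross(m,S.mean(0),mt,st.mean(0)))
for n,P,z in(('handle',H,.126),('stand',S,.065)):
    B=np.array([onz(m,p,z)[:2] for p in P]); print(n,B.mean(0),B)
    for i in range(4): e=B[(i+1)%4]-B[i]; print(np.linalg.norm(e),np.degrees(np.arctan2(e[1],e[0])))
```

```text
handle top tri [ 0.5279 -0.1309  0.1392] 0.0006576888924702964
stand tri [ 0.5306 -0.1328  0.0736] 0.0014774559428469497
handle [ 0.5321 -0.1334] [[ 0.5191 -0.1466]
 [ 0.5155 -0.1265]
 [ 0.5443 -0.1204]
 [ 0.5494 -0.1402]]
0.020484233476592912 100.1981364424175
0.02942900995983073 11.965409590672614
0.020537025458440352 -75.44606547623322
0.030988280381016548 -168.11147027527895
stand [ 0.5339 -0.1352] [[ 0.4969 -0.1677]
 [ 0.5016 -0.0985]
 [ 0.5707 -0.1025]
 [ 0.5666 -0.1723]]
0.06928955502677576 86.06479402484179
0.0692257213429146 -3.2905981940805127
0.06988754998329935 -93.40662529917209
0.06986631859365394 176.215515020351
```

Run:
```python
from h import *
_,mt=load('top0');_,ms=load('scene0');_,m=load('w2')
f=lambda u,v:(u/2.8+80,v/2.8+205)
print('collar',cross(mt,f(685,254),ms,(200.8,142.4)))
for p in [(713,262),(720,265)]: print('top',cross(mt,f(*p),ms,(197.3,115)))
print('base/blade px', onz(m,(202,43),0), onz(m,(315,104),0))
```

```text
collar (array([ 0.4267, -0.1514,  0.0726]), np.float64(0.0029331774955315974))
top (array([ 0.4246, -0.153 ,  0.1532]), np.float64(0.0023796697163372955))
top (array([ 0.4223, -0.1557,  0.1516]), np.float64(0.006033429886754157))
base/blade px [ 0.3986 -0.1278  0.    ] [ 0.507  -0.0467  0.    ]
```

Request:
play_rows:
  steps:
    - [1,[-0.08,-0.16,0],-0.12]
    - [1,[-0.08,-0.16,0],-0.24]
    - [1,[-0.08,-0.16,0.5],-0.36]
    - [1,[-0.08,-0.16,1],-0.48]
    - [1,[-0.08,-0.16,1.5],-0.6]
    - [1,[-0.08,-0.16,2],-0.67]
    - [1,[-0.08,-0.16,2],-0.67]
    - [1,[-0.08,-0.16,2],-0.67]

```text
time_s: 3.08
tcp_pos: [0.5322, -0.1342, 0.206]
orientation: [[-0.978, -0.206, -0.001], [-0.206, 0.978, 0.001], [0.001, 0.001, -1.0]]
ft_force: [0.5, 0.5, -0.2]
opening: 0.0849
finger_force: 0.0
```

Run:
```python
from h import *
s=robot.get_state(); print(s['time_s'],s['tcp_pos'],s['orientation'],s['joints'])
a,m=snap('wrist','w3')
c=proj(m,[.5325,-.134,.126]);print(c, proj(m,s['tcp_pos']))
```

```text
3.0833 [ 0.5322 -0.1342  0.206 ] [[-0.9785 -0.2062 -0.0013]
 [-0.2062  0.9785  0.0008]
 [ 0.0011  0.0011 -1.    ]] [ 0.0322  0.3573  0.1892  1.9087 -0.0858  0.8847  2.0428]
[258.9901 217.2041] [259.6615 290.8725]
```

View pics/w3.png

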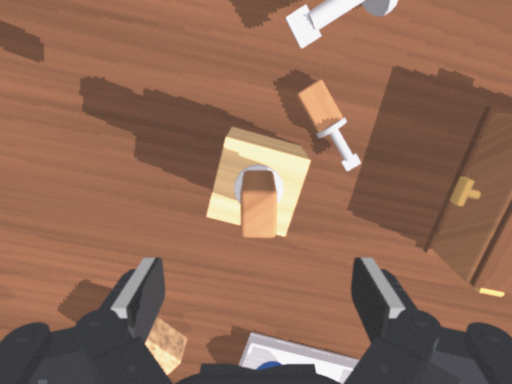

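Handle at (259,215), parallel to the finger pads and centred. I'll descend and grip.

Request:
play_rows:
  steps:
    - [1,[0,0,1],0]
    - [1,[0,0,2],0]
    - [1,[0,0,3],0]
    - [1,[0,0,3.5],0]
    - [1,[0,0,3.9],0]
    - [1,[0,0,3.9],0]
    - [0.3,[0,0,3.9],0]
    - [0,[0,0,3.9],0]
  squeeze: 60

```text
time_s: 3.8
tcp_pos: [0.5333, -0.136, 0.1101]
orientation: [[-0.979, -0.205, 0.002], [-0.205, 0.979, -0.0], [-0.002, -0.001, -1.0]]
ft_force: [0.2, -0.2, 0.6]
opening: 0.0641
finger_force: 0.0
```

Request:
play_rows:
  steps:
    - [0,[0,0,0],0]
    - [0,[0,0,0],0]
    - [0,[0,0,0],0]
    - [0,[0,0,0],0]
    - [0,[0,0,-0.5],0]
    - [0,[0,0,-1],0]
    - [0,[0,0,-1],0]

```text
time_s: 4.38
tcp_pos: [0.5335, -0.1364, 0.1356]
orientation: [[-0.979, -0.205, 0.003], [-0.205, 0.979, -0.001], [-0.003, -0.001, -1.0]]
ft_force: [0.4, -0.2, -1.5]
opening: 0.0231
finger_force: 58.8
```

Run:
```python
from h import *
s=robot.get_state(); print(s['time_s'],s['tcp_pos'],s['orientation'],s['joints'],s['opening'],s['finger_force'],s['ft_force'])
```

```text
4.3833 [ 0.5335 -0.1364  0.1356] [[-0.9787 -0.2054  0.0035]
 [-0.2054  0.9787 -0.0006]
 [-0.0033 -0.0013 -1.    ]] [ 0.0501  0.4585  0.1742  1.9537 -0.1148  0.7352  2.0694] 0.02312978173399465 58.82734537124634 [ 0.3692 -0.1817 -1.5234]
```

Request:
play_rows:
  steps:
    - [0,[0,0,-0.8],0]
    - [0,[0,0,-1.6],0]
    - [0,[0,0,-2.4],0]
    - [0,[0,0,-3.2],0]
    - [0,[0,0,-3.6],0]
    - [0,[0,0,-3.6],0]
    - [0,[0,0,-3.6],0]
    - [0,[0,0,-3.6],0]

```text
time_s: 5.05
tcp_pos: [0.5314, -0.1357, 0.2223]
orientation: [[-0.979, -0.206, -0.002], [-0.206, 0.979, 0.0], [0.002, 0.001, -1.0]]
ft_force: [-0.0, 1.0, -1.1]
opening: 0.0237
finger_force: 58.9
```

Request:
play_rows:
  steps:
    - [0,[0,1.2,0],0]
    - [0,[0,2.4,0],-0.1]
    - [0,[0,3.8,0],-0.2]
    - [0,[0,5.2,0],-0.3]
    - [0,[-0.1,6.6,0],-0.4]
    - [0,[-0.2,8,0],-0.5]
    - [0,[-0.3,9.4,0],-0.6]
    - [0,[-0.35,10.8,0],-0.7]

```text
time_s: 5.72
tcp_pos: [0.4842, 0.1315, 0.2224]
orientation: [[-0.612, -0.791, -0.002], [-0.791, 0.612, -0.0], [0.002, 0.001, -1.0]]
ft_force: [-0.1, 0.2, -2.2]
opening: 0.0235
finger_force: 59.2
```

Run:
```python
from h import *
s=robot.get_state(); R=s['orientation'];print(s['time_s'],s['tcp_pos'],R,s['joints'],s['opening'])
d=R.T@(np.array([.47,.2094,s['tcp_pos'][2]])-s['tcp_pos'])/.025; print('shift',d,'spin',np.radians((np.degrees(np.arctan2(R[1,1],R[0,1]))-148.1)))
```

```text
5.7167 [0.4842 0.1315 0.2224] [[-0.6122 -0.7907 -0.0021]
 [-0.7907  0.6122 -0.0005]
 [ 0.0017  0.0014 -1.    ]] [-0.2788  0.2647 -0.0615  1.9886  0.0204  0.8909  2.1318] 0.023506918597803392
shift [-2.117   2.3579 -0.0003] spin -0.10205141254362436
```

Request:
play_rows:
  steps:
    - [0,[-1,1.2,0],-0.1]
    - [0,[-2.1,2.3,0],-0.1]
    - [0,[-2.1,2.3,0],-0.1]
    - [0,[-2.1,2.3,0],-0.1]
    - [0,[-2.1,2.3,0],-0.1]

```text
time_s: 6.13
tcp_pos: [0.4718, 0.2061, 0.2224]
orientation: [[-0.534, -0.845, -0.002], [-0.845, 0.534, -0.002], [0.003, 0.001, -1.0]]
ft_force: [-0.7, -0.3, -2.8]
opening: 0.0235
finger_force: 59.3
```

Run:
```python
from h import *
s=robot.get_state(); R=s['orientation'];print(s['time_s'],s['tcp_pos'],R,s['joints'],s['opening'])
a,m=snap('wrist','w4'); b,_=snap('scene','s4'); 
d=R.T@(np.array([.47,.2094,s['tcp_pos'][2]])-s['tcp_pos'])/.025; print('shift',d,'ang',(np.degrees(np.arctan2(R[1,1],R[0,1]))-90))
p=s['tcp_pos']+R@[0,0,.1]; print('tip',p,[proj(m,p+R@[k,0,0]) for k in(-.01,0,.01)])
A=cv2.resize(a[100:300,160:360],None,fx=2.8,fy=2.8,interpolation=cv2.INTER_CUBIC)
cv2.imwrite('pics/w4c.png',A)
```

```text
6.1333 [0.4718 0.2061 0.2224] [[-0.5343 -0.8453 -0.0023]
 [-0.8453  0.5343 -0.0016]
 [ 0.0025  0.0011 -1.    ]] [-0.3802  0.2894 -0.1141  1.9558  0.0418  0.9013  2.0623] 0.023504665626470182
shift [-0.0735  0.1338 -0.    ] ang 57.70374917220434
tip [0.4716 0.2059 0.1224] [array([258.4708, 219.4808]), array([258.4867, 206.443 ]), array([258.5029, 193.0396])]
```

View pics/w4c.png

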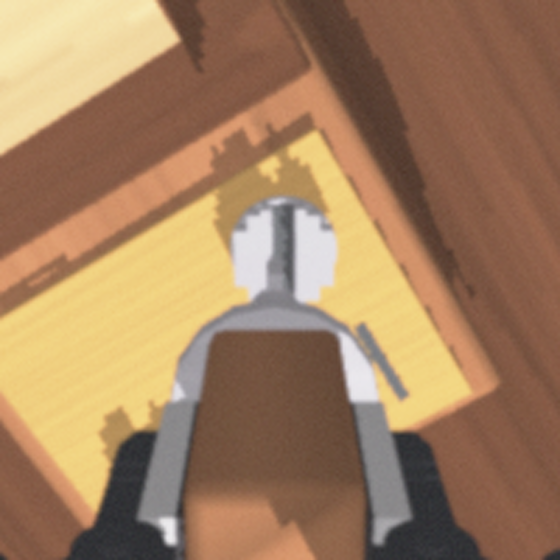

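The blade's near end shows at about crop (277,258), as predicted, and the slot centre line is at crop x≈285, so a small sideways shift is needed. I'll measure it.

Run:
```python
from h import *
a,m=load('w4'); s=robot.get_state(); R=s['orientation']; t=s['tcp_pos']
g=cv2.cvtColor(a,cv2.COLOR_BGR2GRAY)
for v in range(172,208,2): print(v,g[v,248:276].tolist())
for u,v in [(261.5,175),(261.5,180),(262,185)]:
    print(R.T@(onz(m,(u,v),.086)-t))
```

```text
172 [148, 145, 147, 147, 146, 140, 137, 157, 184, 200, 208, 201, 176, 158, 141, 135, 134, 136, 135, 132, 136, 137, 139, 141, 144, 147, 148, 162]
174 [138, 132, 136, 146, 152, 158, 157, 160, 163, 144, 125, 121, 115, 97, 90, 90, 105, 143, 161, 168, 164, 152, 144, 138, 133, 138, 144, 147]
176 [153, 158, 157, 157, 174, 212, 221, 219, 205, 162, 128, 122, 115, 108, 93, 89, 114, 180, 217, 223, 219, 192, 164, 158, 159, 156, 152, 155]
178 [202, 218, 221, 223, 223, 225, 225, 222, 209, 165, 136, 118, 101, 89, 91, 89, 116, 178, 217, 224, 223, 223, 222, 222, 222, 216, 188, 172]
180 [197, 221, 224, 225, 225, 225, 225, 225, 209, 166, 134, 127, 112, 98, 87, 85, 118, 178, 218, 225, 225, 224, 227, 225, 225, 220, 180, 151]
182 [211, 222, 226, 226, 225, 225, 225, 226, 217, 177, 137, 127, 124, 115, 100, 90, 114, 177, 217, 224, 225, 225, 225, 225, 225, 222, 210, 194]
184 [226, 226, 225, 226, 225, 227, 227, 225, 219, 174, 139, 124, 122, 122, 112, 93, 114, 171, 215, 224, 225, 225, 225, 226, 225, 225, 226, 226]
186 [227, 225, 226, 225, 225, 226, 224, 225, 218, 177, 138, 127, 120, 106, 93, 90, 111, 167, 215, 
[... 851 characters left out ...]
3, 214, 222, 224, 225, 225, 225, 225, 225, 224, 225]
200 [224, 224, 224, 224, 224, 224, 216, 181, 160, 159, 158, 154, 150, 133, 117, 98, 115, 173, 215, 224, 224, 225, 224, 225, 224, 222, 222, 224]
202 [222, 223, 225, 225, 222, 219, 210, 175, 158, 154, 153, 155, 151, 133, 124, 106, 116, 175, 216, 224, 224, 225, 225, 225, 224, 225, 220, 218]
204 [218, 223, 222, 214, 187, 155, 145, 141, 136, 134, 135, 137, 136, 134, 130, 125, 132, 185, 218, 224, 224, 224, 224, 225, 224, 224, 217, 210]
206 [214, 212, 186, 150, 130, 127, 129, 128, 131, 130, 132, 129, 131, 130, 129, 127, 133, 172, 211, 221, 224, 224, 222, 223, 224, 222, 216, 209]
[0.0125 0.0036 0.137 ]
[0.0084 0.0036 0.137 ]
[0.0042 0.004  0.137 ]
```

Request:
play_rows:
  steps:
    - [0,[-0.07,0.135,0.4],0]
    - [0,[-0.07,0.135,0.8],0]
    - [0,[-0.07,0.135,0.8],0]
    - [0,[-0.07,0.135,0.8],0]
    - [0,[-0.07,0.135,0.8],0]

```text
time_s: 6.65
tcp_pos: [0.4705, 0.2098, 0.2035]
orientation: [[-0.535, -0.845, -0.0], [-0.845, 0.535, -0.0], [0.0, 0.0, -1.0]]
ft_force: [-0.6, 0.5, -1.9]
opening: 0.0236
finger_force: 59.3
```

```bash
cat > rel.py <<'E'
from h import *
import sys
def rel(tag,v1=150,v2=215):
    s=robot.get_state(); R=s['orientation']; t=s['tcp_pos']; a,m=snap('wrist',tag); g=cv2.GaussianBlur(cv2.cvtColor(a,cv2.COLOR_BGR2GRAY),(1,3),0)
    print(s['time_s'],t,'ang',np.degrees(np.arctan2(R[1,1],R[0,1]))-90,s['ft_force'],s['opening'])
    for v in range(v1,v2,3):
        d=np.flatnonzero(g[v,240:280]<172)+240
        if len(d): print(v,d.min(),d.max(),(d.min()+d.max())/2,'n',len(d), 'y at .086 %.4f'%(R.T@(onz(m,((d.min()+d.max())/2,v),.086)-t))[1], 'at tip %.4f'%(R.T@(onz(m,((d.min()+d.max())/2,v),t[2]-.1)-t))[1])
    print('tip px',[proj(m,t+R@[k,0,.1]) for k in(0,.01)],'axis at .086',[proj(m,[*(t+R@[k,0,0])[:2],.086]) for k in(0,.01,.016)])
E
python3 -c "
from rel import *; rel('w5')"
```

```text
6.65 [0.4705 0.2098 0.2035] ang 57.679092474316036 [-0.6411  0.4963 -1.9461] 0.023641439268276627
150 240 279 259.5 n 33 y at .086 0.0007 at tip 0.0006
153 240 279 259.5 n 26 y at .086 0.0007 at tip 0.0006
156 240 279 259.5 n 24 y at .086 0.0007 at tip 0.0006
159 240 279 259.5 n 20 y at .086 0.0007 at tip 0.0006
162 240 267 253.5 n 21 y at .086 -0.0036 at tip -0.0034
165 240 268 254.0 n 26 y at .086 -0.0033 at tip -0.0031
168 240 269 254.5 n 30 y at .086 -0.0029 at tip -0.0027
171 240 271 255.5 n 32 y at .086 -0.0022 at tip -0.0021
174 240 272 256.0 n 28 y at .086 -0.0018 at tip -0.0017
177 240 273 256.5 n 34 y at .086 -0.0015 at tip -0.0014
180 240 273 256.5 n 16 y at .086 -0.0015 at tip -0.0014
183 240 275 257.5 n 16 y at .086 -0.0007 at tip -0.0007
186 253 261 257.0 n 9 y at .086 -0.0011 at tip -0.0010
189 253 261 257.0 n 9 y at .086 -0.0011 at tip -0.0010
192 253 261 257.0 n 9 y at .086 -0.0011 at tip -0.0010
195 253 261 257.0 n 9 y at .086 -0.0011 at tip -0.0010
198 253 261 257.0 n 9 y at .086 -0.0011 at tip -0.0010
201 253 261 257.0 n 9 y at .086 -0.0011 at tip -0.0010
204 253 263 258.0 n 11 y at .086 -0.0003 at tip -0.0003
207 250 265 257.5 n 16 y at .086 -0.0007 at tip -0.0007
210 242 274 258.0 n 33 y at .086 -0.0003 at tip -0.0003
213 240 279 259.5 n 40 y at .086 0.0008 at tip 0.0007
tip px [array([258.4795, 206.4495]), array([258.4959, 193.0456])] axis at .086 [array([258.4121, 198.2109]), array([258.4264, 185.6045]), array([258.4352, 177.8814])]
```

Request:
play_rows:
  steps:
    - [0,[0.02,-0.03,0],0]
    - [0,[0.02,-0.03,0.2],0]
    - [0,[0.02,-0.03,0.4],0]
    - [0,[0.02,-0.03,0.6],0]
    - [0,[0.02,-0.03,0.75],0]
    - [0,[0.02,-0.03,0.9],0]
    - [0,[0.02,-0.03,0.93],0]
    - [0,[0.02,-0.03,0.93],0]

```text
time_s: 7.37
tcp_pos: [0.4706, 0.2092, 0.1801]
orientation: [[-0.534, -0.845, -0.001], [-0.845, 0.534, -0.0], [0.001, 0.0, -1.0]]
ft_force: [-0.3, 0.7, -1.8]
opening: 0.0237
finger_force: 59.3
```

Run:
```python
from h import *
s=robot.get_state(); print(s['tcp_pos'],s['ft_force'],s['torque'],s['joints'])
snap('wrist','w6')
```

```text
[0.4706 0.2092 0.1801] [-0.3071  0.676  -1.7612] [-0.0296 -0.035  -0.0331] [-0.3887  0.3472 -0.1131  1.9911  0.0531  0.8068  2.0461]
```

Request:
play_rows:
  steps:
    - [0,[0,0,0],0.1]
    - [0,[0,0,0],0.2]
    - [0,[0,0,0],0.3]
    - [0,[0,0,0],0.4]
    - [0,[0,0,0],0.5]
    - [0,[0,0,0],0.6]
    - [0,[0,0,0],0.7]
    - [0,[0,0,0],0.8]

```text
time_s: 8.08
tcp_pos: [0.4711, 0.2092, 0.1811]
orientation: [[-0.98, -0.201, 0.001], [-0.201, 0.98, -0.0], [-0.001, -0.0, -1.0]]
ft_force: [-0.1, 0.0, 1.2]
opening: 0.023
finger_force: 59.5
```

Run:
```python
from h import *
s=robot.get_state(); R=s['orientation'];print(s['tcp_pos'],s['ft_force'],s['torque'],np.degrees(np.arctan2(R[1,1],R[0,1]))-90,s['opening'],R[:,2])
a,m=snap('wrist','w7')
b,_=snap('scene','s7')
o=np.zeros((420,760,3),np.uint8); o[:,:420]=cv2.resize(a[110:290,160:340],(420,420)); o[:,420:]=cv2.resize(b[150:260,300:389],(340,420)); cv2.imwrite('pics/w7c.png',o)
```

```text
[0.4711 0.2092 0.1811] [-0.0552  0.0277  1.1994] [-0.2617  0.0764  0.0395] 11.600726516077131 0.02304575485846765 [ 0.0007 -0.0001 -1.    ]
```

View pics/w7c.png

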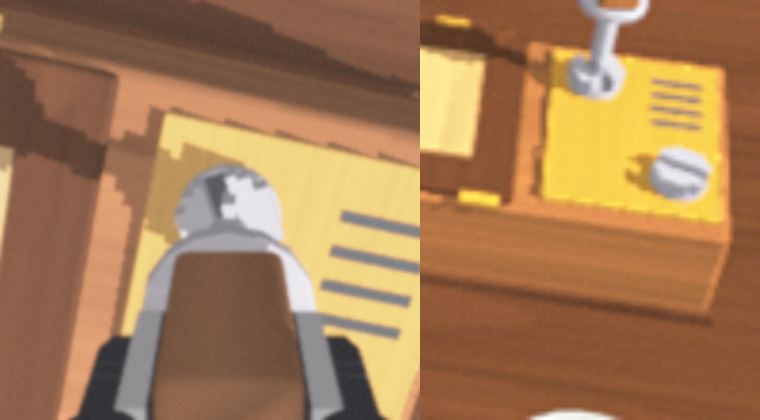

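The blade is in the slot and the head turns with some play, the slot lagging the blade. Continuing to the stop, allowing for about 13° of play.

Request:
play_rows:
  steps:
    - [0,[0,0,0],0.1]
    - [0,[0,0,0],0.2]
    - [0,[0,0,0],0.3]
    - [0,[0,0,0],0.4]
    - [0,[0,0,0],0.46]
    - [0,[0,0,0],0.52]
    - [0,[0,0,0],0.52]
    - [0,[0,0,0],0.52]
  squeeze: 90

```text
time_s: 8.85
tcp_pos: [0.471, 0.2091, 0.181]
orientation: [[-0.953, 0.304, 0.0], [0.304, 0.953, -0.0], [-0.0, -0.0, -1.0]]
ft_force: [-0.8, -2.0, 4.5]
opening: 0.0228
finger_force: 88.7
```

Run:
```python
from h import *
s=robot.get_state(); R=s['orientation'];print(s['tcp_pos'],s['ft_force'],s['torque'],np.degrees(np.arctan2(R[1,1],R[0,1]))-90,s['opening'],R[:,2],s['joints'])
```

```text
[0.471  0.2091 0.181 ] [-0.8153 -1.9593  4.5107] [-0.6906  0.2652  0.1313] -17.71563101542982 0.02280520516720932 [ 0.0004 -0.0002 -1.    ] [-0.6134  0.3383  0.1562  2.0053 -0.0713  0.8028  0.8451]
```

Request:
play_rows:
  steps:
    - [0,[0,0,0],0.05]
    - [0,[0,0,0],0.1]
    - [0,[0,0,0],0.1]
    - [0,[0,0,0],0.1]

```text
time_s: 9.18
tcp_pos: [0.471, 0.209, 0.1811]
orientation: [[-0.918, 0.398, 0.0], [0.398, 0.918, -0.0], [-0.001, -0.0, -1.0]]
ft_force: [-0.6, -3.3, 4.5]
opening: 0.0231
finger_force: 88.9
```

Run:
```python
from h import *
s=robot.get_state(); R=s['orientation'];print(s['tcp_pos'],s['ft_force'],s['torque'],np.degrees(np.arctan2(R[1,1],R[0,1]))-90,s['opening'],R[:,2],s['joints'])
```

```text
[0.471  0.209  0.1811] [-0.6189 -3.2602  4.5475] [-0.7446  0.3771  0.2945] -23.422178358764384 0.023073689827089554 [ 0.0004 -0.0004 -1.    ] [-0.6305  0.3385  0.1767  2.0064 -0.0804  0.8031  0.7542]
```

The torque rose to 0.29 N m, so it is against the stop. I'll back off, lift, and check.

Request:
play_rows:
  steps:
    - [0,[0,0,0],-0.1]
    - [0,[0,0,0],-0.2]
    - [0,[0,0,0],-0.28]
    - [0,[0,0,-0.3],-0.28]
    - [0,[0,0,-0.6],-0.28]
    - [0,[0,0,-1.2],-0.28]
    - [0,[0,0,-1.6],-0.28]
    - [0,[0,0,-1.6],-0.28]

```text
time_s: 9.85
tcp_pos: [0.4722, 0.21, 0.2231]
orientation: [[-0.991, 0.133, 0.004], [0.133, 0.991, 0.002], [-0.004, 0.003, -1.0]]
ft_force: [0.8, 0.2, -1.2]
opening: 0.023
finger_force: 88.3
```

Run:
```python
from h import *
s=robot.get_state(); R=s['orientation'];t=s['tcp_pos'];print(s['time_s'],t,s['ft_force'],s['torque'],np.degrees(np.arctan2(R[1,1],R[0,1]))-90,s['joints'])
print(R.T@(np.array([.5459,.257,t[2]])-t)/.025)
a,m=snap('wrist','w8')
cv2.imwrite('pics/w8c.png',cv2.resize(a[110:310,100:360],(780,600)))
```

```text
9.85 [0.4722 0.21   0.2231] [ 0.8479  0.1673 -1.2201] [ 0.0477 -0.0266  0.0289] -7.646243867051183 [-0.5891  0.2794  0.1248  1.969  -0.0445  0.8908  0.9961]
[-2.673   2.2544  0.0173]
```

View pics/w8c.png

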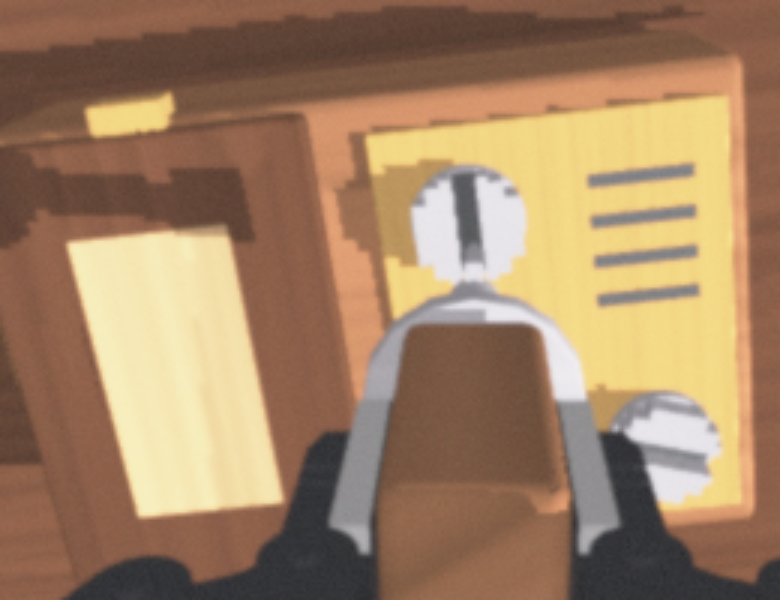

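The near slot at crop (468,215) is parallel to the box's edges, so it is home. Now to the far screw.

Request:
play_rows:
  steps:
    - [0,[-0.5,0.4,0],-0.12]
    - [0,[-1,0.8,0],-0.24]
    - [0,[-1.5,1.2,0],-0.36]
    - [0,[-2,1.6,0],-0.48]
    - [0,[-2.5,2.1,0],-0.6]
    - [0,[-2.67,2.25,0],-0.72]
    - [0,[-2.67,2.25,0],-0.84]
    - [0,[-2.67,2.25,0],-0.96]

```text
time_s: 10.57
tcp_pos: [0.5442, 0.2564, 0.2193]
orientation: [[-0.673, -0.74, -0.002], [-0.74, 0.673, -0.001], [0.002, 0.001, -1.0]]
ft_force: [-0.4, -0.0, -0.8]
opening: 0.0227
finger_force: 88.1
```

Request:
play_rows:
  steps:
    - [0,[0,0,0.2],-0.12]
    - [0,[0,0,0.4],-0.24]
    - [0,[0,0,0.6],-0.36]
    - [0,[0,0,0.8],-0.39]
    - [0,[0,0,0.8],-0.39]
    - [0,[0,0,0.8],-0.39]
    - [0,[0,0,0.8],-0.39]

```text
time_s: 11.15
tcp_pos: [0.5444, 0.2562, 0.2004]
orientation: [[-0.347, -0.938, -0.0], [-0.938, 0.347, -0.0], [0.0, 0.0, -1.0]]
ft_force: [0.5, 0.9, -1.7]
opening: 0.0228
finger_force: 88.1
```

Run:
```python
from rel import *
rel('w9',165,213)
s=robot.get_state();t=s['tcp_pos'];print(s['orientation'].T@(np.array([.5459,.257,t[2]])-t)/.025,s['joints'])
a,_=load('w9'); g=cv2.cvtColor(a,cv2.COLOR_BGR2GRAY)
for v in range(172,212,4): print(v,g[v,246:272].tolist())
```

```text
11.15 [0.5444 0.2562 0.2004] ang 69.6666401353254 [ 0.4938  0.851  -1.676 ] 0.022822755486005493
165 240 268 254.0 n 21 y at .086 -0.0031 at tip -0.0029
168 240 271 255.5 n 24 y at .086 -0.0020 at tip -0.0019
171 240 271 255.5 n 32 y at .086 -0.0020 at tip -0.0019
174 240 270 255.0 n 31 y at .086 -0.0024 at tip -0.0023
177 240 271 255.5 n 32 y at .086 -0.0020 at tip -0.0019
180 240 271 255.5 n 24 y at .086 -0.0020 at tip -0.0019
183 240 272 256.0 n 27 y at .086 -0.0017 at tip -0.0016
186 250 273 261.5 n 15 y at .086 0.0024 at tip 0.0022
189 250 273 261.5 n 15 y at .086 0.0024 at tip 0.0022
192 250 259 254.5 n 10 y at .086 -0.0028 at tip -0.0026
195 250 260 255.0 n 11 y at .086 -0.0024 at tip -0.0023
198 251 260 255.5 n 10 y at .086 -0.0021 at tip -0.0020
201 251 260 255.5 n 10 y at .086 -0.0021 at tip -0.0020
204 251 263 257.0 n 13 y at .086 -0.0010 at tip -0.0009
207 250 266 258.0 n 17 y at .086 -0.0002 at tip -0.0002
210 242 274 258.0 n 33 y at .086 -0.0002 at tip -0.0002
tip px [array([258.2832, 206.6501]), array([258.2972, 193.2486])] axis at .086 [array([258.2406, 199.7791]), ar
[... 788 characters left out ...]
 217, 195, 154, 135, 129]
192 [219, 218, 218, 211, 167, 130, 122, 118, 116, 119, 125, 127, 131, 156, 192, 215, 219, 218, 219, 218, 220, 219, 217, 218, 215, 216]
196 [219, 219, 218, 212, 178, 137, 124, 121, 120, 125, 129, 126, 128, 130, 151, 198, 217, 218, 219, 219, 218, 220, 219, 220, 218, 219]
200 [220, 219, 219, 214, 180, 139, 121, 118, 126, 140, 148, 148, 147, 151, 161, 194, 215, 218, 218, 218, 218, 221, 219, 219, 219, 219]
204 [217, 216, 219, 211, 182, 140, 124, 121, 126, 128, 128, 129, 128, 130, 130, 136, 144, 160, 186, 212, 218, 218, 220, 218, 218, 218]
208 [171, 163, 153, 141, 128, 120, 120, 122, 122, 126, 123, 126, 125, 124, 123, 123, 126, 122, 123, 124, 134, 148, 160, 173, 186, 188]
```

Request:
play_rows:
  steps:
    - [0,[-0.05,-0.08,0],0]
    - [0,[-0.05,-0.08,0.2],0]
    - [0,[-0.05,-0.08,0.3],0]
    - [0,[-0.05,-0.08,0.3],0]

```text
time_s: 11.53
tcp_pos: [0.5463, 0.2565, 0.1922]
orientation: [[-0.346, -0.938, -0.001], [-0.938, 0.346, -0.001], [0.001, 0.001, -1.0]]
ft_force: [-0.4, -0.3, -2.0]
opening: 0.0235
finger_force: 88.1
```

Run:
```python
from rel import *
rel('w10',180,210)
a,_=load('w10'); g=cv2.cvtColor(a,cv2.COLOR_BGR2GRAY)
for v in range(180,212,3): print(v,g[v,246:272].tolist())
```

```text
11.5333 [0.5463 0.2565 0.1922] ang 69.73222461465679 [-0.3668 -0.3138 -2.0068] 0.02347140452852368
180 240 273 256.5 n 34 y at .086 -0.0013 at tip -0.0012
183 240 274 257.0 n 35 y at .086 -0.0009 at tip -0.0009
186 240 275 257.5 n 29 y at .086 -0.0006 at tip -0.0005
189 240 275 257.5 n 16 y at .086 -0.0006 at tip -0.0005
192 240 276 258.0 n 17 y at .086 -0.0002 at tip -0.0002
195 252 261 256.5 n 10 y at .086 -0.0013 at tip -0.0012
198 252 261 256.5 n 10 y at .086 -0.0013 at tip -0.0012
201 252 261 256.5 n 10 y at .086 -0.0013 at tip -0.0012
204 252 263 257.5 n 12 y at .086 -0.0006 at tip -0.0005
207 250 266 258.0 n 17 y at .086 -0.0002 at tip -0.0002
tip px [array([258.2714, 206.6249]), array([258.2848, 193.2225])] axis at .086 [array([258.128 , 203.7129]), array([258.1391, 190.6022]), array([258.1459, 182.563 ])]
180 [139, 138, 136, 134, 132, 140, 132, 135, 140, 155, 158, 160, 164, 157, 144, 133, 130, 133, 130, 135, 136, 135, 136, 140, 140, 137]
183 [135, 135, 132, 127, 133, 139, 134, 110, 108, 126, 135, 136, 132, 130, 131, 129, 127, 128, 126, 133, 140, 136, 131, 130, 136, 136]
186 
[... 508 characters left out ...]
 217, 218, 218, 216, 218]
198 [217, 217, 217, 218, 218, 208, 166, 133, 125, 138, 143, 144, 144, 146, 145, 166, 201, 216, 217, 219, 218, 217, 218, 217, 219, 218]
201 [218, 218, 219, 217, 218, 210, 169, 132, 127, 140, 147, 145, 148, 150, 149, 166, 203, 218, 217, 217, 217, 217, 217, 219, 217, 217]
204 [218, 216, 217, 216, 214, 201, 169, 138, 123, 127, 127, 126, 128, 128, 130, 133, 143, 162, 185, 208, 217, 218, 217, 218, 217, 217]
207 [209, 204, 197, 179, 146, 125, 120, 120, 120, 120, 120, 122, 120, 119, 122, 121, 122, 120, 122, 134, 164, 190, 202, 207, 212, 214]
210 [122, 123, 125, 127, 126, 127, 132, 134, 137, 143, 144, 146, 147, 144, 138, 140, 135, 131, 131, 131, 124, 122, 123, 122, 121, 122]
```

Request:
play_rows:
  steps:
    - [0,[-0.03,-0.035,0],0]
    - [0,[-0.03,-0.035,0.1],0]
    - [0,[-0.03,-0.035,0.2],0]
    - [0,[-0.03,-0.035,0.3],0]
    - [0,[-0.03,-0.035,0.4],0]
    - [0,[-0.03,-0.035,0.49],0]
    - [0,[-0.03,-0.035,0.49],0]
    - [0,[-0.03,-0.035,0.49],0]

```text
time_s: 12.25
tcp_pos: [0.5477, 0.257, 0.1806]
orientation: [[-0.346, -0.938, -0.0], [-0.938, 0.346, -0.0], [0.0, 0.0, -1.0]]
ft_force: [0.5, -0.6, -1.7]
opening: 0.0228
finger_force: 88.1
```

Run:
```python
from h import *
s=robot.get_state(); print(s['tcp_pos'],s['ft_force'],s['torque'],s['joints'])
```

```text
[0.5477 0.257  0.1806] [ 0.4525 -0.6087 -1.7331] [-0.0273 -0.0735  0.0116] [-0.3879  0.4846 -0.1391  1.7735  0.0832  0.8896  2.2242]
```

Request:
play_rows:
  steps:
    - [0,[0,0,0],0.1]
    - [0,[0,0,0],0.2]
    - [0,[0,0,0],0.3]
    - [0,[0,0,0],0.4]
    - [0,[0,0,0],0.5]
    - [0,[0,0,0],0.6]
    - [0,[0,0,0],0.7]
    - [0,[0,0,0],0.8]

```text
time_s: 12.92
tcp_pos: [0.5476, 0.2573, 0.1812]
orientation: [[-0.916, -0.401, -0.0], [-0.401, 0.916, 0.0], [0.0, 0.0, -1.0]]
ft_force: [-1.3, 0.6, 0.9]
opening: 0.023
finger_force: 88.4
```

Request:
play_rows:
  steps:
    - [0,[0,0,0],0.1]
    - [0,[0,0,0],0.2]
    - [0,[0,0,0],0.3]
    - [0,[0,0,0],0.4]
    - [0,[0,0,0],0.5]
    - [0,[0,0,0],0.6]
    - [0,[0,0,0],0.7]
    - [0,[0,0,0],0.7]

```text
time_s: 13.58
tcp_pos: [0.5475, 0.2574, 0.1812]
orientation: [[-0.96, 0.281, -0.0], [0.281, 0.96, -0.0], [0.0, -0.0, -1.0]]
ft_force: [-0.7, -0.4, 1.5]
opening: 0.0234
finger_force: 88.6
```

Run:
```python
from h import *
s=robot.get_state(); R=s['orientation'];print(s['tcp_pos'],s['ft_force'],s['torque'],np.degrees(np.arctan2(R[1,1],R[0,1]))-90,s['opening'],R[:,2])
```

```text
[0.5475 0.2574 0.1812] [-0.6565 -0.3643  1.5245] [-0.1274  0.4802  0.0755] -16.311058521865064 0.023370395415804917 [-0.0004 -0.     -1.    ]
```

Request:
play_rows:
  steps:
    - [0,[0,0,0],0.06]
    - [0,[0,0,0],0.12]
    - [0,[0,0,0],0.16]
    - [0,[0,0,0],0.16]
    - [0,[0,0,0],0.16]

```text
time_s: 14.0
tcp_pos: [0.5475, 0.2573, 0.1812]
orientation: [[-0.905, 0.425, -0.0], [0.425, 0.905, -0.0], [0.0, -0.0, -1.0]]
ft_force: [-2.5, -0.7, 4.9]
opening: 0.0229
finger_force: 88.8
```

Run:
```python
from h import *
s=robot.get_state(); R=s['orientation'];print(s['tcp_pos'],s['ft_force'],s['torque'],np.degrees(np.arctan2(R[1,1],R[0,1]))-90,s['opening'],R[:,2])
```

```text
[0.5475 0.2573 0.1812] [-2.4645 -0.7093  4.9444] [-0.2617  0.8522  0.3598] -25.13840701578542 0.022896324208341156 [-0.0004 -0.0001 -1.    ]
```

The far screw is at its stop too (0.36 N m). I'll release, lift, and take a look.

Request:
play_rows:
  steps:
    - [0,[0,0,0],-0.1]
    - [0,[0,0,0],-0.2]
    - [0,[0,0,0],-0.31]
    - [0,[0,0,-0.3],-0.31]
    - [0,[0,0,-0.6],-0.31]
    - [0,[0,0,-1.2],-0.31]
    - [0,[0,0,-1.7],-0.31]
    - [0,[0,0,-1.7],-0.31]

```text
time_s: 14.67
tcp_pos: [0.5497, 0.2578, 0.2269]
orientation: [[-0.991, 0.134, 0.006], [0.134, 0.991, 0.003], [-0.005, 0.004, -1.0]]
ft_force: [0.5, 0.2, -0.6]
opening: 0.0231
finger_force: 88.2
```

Run:
```python
from h import *
s=robot.get_state(); R=s['orientation'];t=s['tcp_pos'];print(s['time_s'],t,s['ft_force'],s['torque'],np.degrees(np.arctan2(R[1,1],R[0,1]))-90,s['joints'])
print(R.T@(np.array([.533,-.135,t[2]])-t)/.025)
a,m=snap('wrist','w11'); b,_=snap('scene','s11')
o=np.zeros((600,780,3),np.uint8); o[:400,:520]=cv2.resize(a[110:310,100:360],(520,400)); o[400:,:]=0
c=b[130:230,270:390]; o[360:600,492:780]=cv2.resize(c,(288,240)); cv2.imwrite('pics/w11c.png',o)
```

```text
14.6667 [0.5497 0.2578 0.2269] [ 0.4918  0.2029 -0.6407] [-0.025  -0.0896  0.0212] -7.698853202282535 [-0.6306  0.4222  0.1781  1.7547 -0.0886  0.9661  1.0185]
[ -1.4429 -15.6612  -0.0515]
```

View pics/w11c.png

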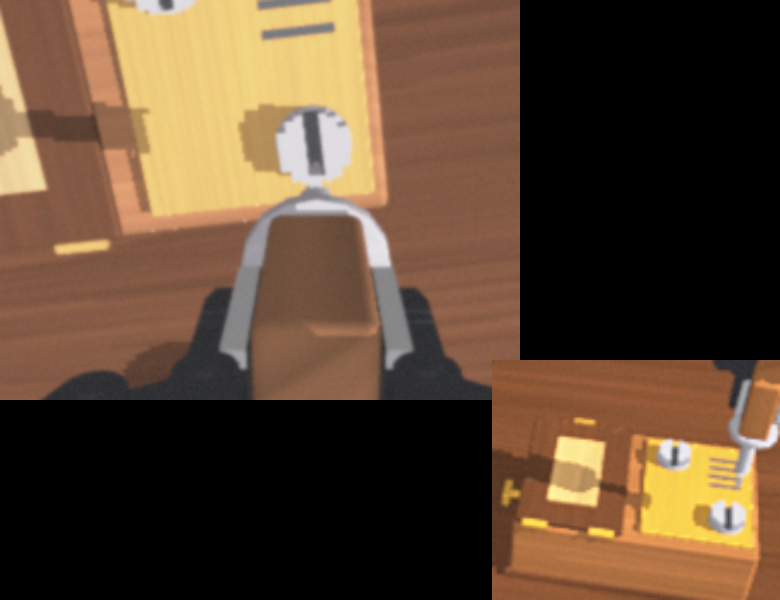

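Both slots now lie along the box's x, with the near one at scene crop (674,455) and the far one at (728,517). Returning to the stand.

Request:
play_rows:
  steps:
    - [0,[-0.15,-1,0],0]
    - [0,[-0.3,-2.4,0],0]
    - [0,[-0.4,-3.9,0],0]
    - [0,[-0.5,-5.4,0],-0.06]
    - [0,[-0.7,-6.9,0],-0.12]
    - [0,[-0.8,-8.4,0],-0.18]
    - [0,[-0.9,-9.9,0],-0.24]
    - [0,[-1.1,-11.4,0],-0.3]

```text
time_s: 15.43
tcp_pos: [0.5361, -0.0306, 0.2226]
orientation: [[-0.986, -0.169, -0.001], [-0.169, 0.986, 0.0], [0.001, 0.0, -1.0]]
ft_force: [1.2, 0.1, -0.9]
opening: 0.0233
finger_force: 88.4
```

Run:
```python
from h import *
s=robot.get_state(); R=s['orientation'];t=s['tcp_pos'];print(s['time_s'],t,np.degrees(np.arctan2(R[1,1],R[0,1]))-90,s['joints'])
print(R.T@(np.array([.5335,-.1355,t[2]])-t)/.025)
```

```text
15.4333 [ 0.5361 -0.0306  0.2226] 9.735099900922009 [-0.1864  0.317   0.2188  1.924  -0.0859  0.9109  1.8153]
[ 0.8132 -4.1175 -0.0004]
```

Request:
play_rows:
  steps:
    - [0,[0.3,-1.4,0],-0.03]
    - [0,[0.6,-2.8,0],-0.03]
    - [0,[0.8,-4.1,0],-0.03]
    - [0,[0.8,-4.1,0],-0.03]
    - [0,[0.8,-4.1,0],-0.03]
    - [0,[0.8,-4.1,0],-0.03]

```text
time_s: 15.93
tcp_pos: [0.5343, -0.1328, 0.2226]
orientation: [[-0.981, -0.196, -0.001], [-0.196, 0.981, 0.001], [0.001, 0.001, -1.0]]
ft_force: [0.5, 0.2, -1.4]
opening: 0.0226
finger_force: 88.6
```

Run:
```python
from h import *
s=robot.get_state(); R=s['orientation'];t=s['tcp_pos'];print(s['time_s'],t,np.degrees(np.arctan2(R[1,1],R[0,1]))-90,R[:,2])
print(R.T@(np.array([.5338,-.1355,t[2]])-t)/.025)
a,m=snap('wrist','w12'); snap('scene','s12'); print('hole expected',proj(m,[.5339,-.1352,.065]),'under tcp',proj(m,[t[0],t[1],.065]),'tip',proj(m,t+R@[0,0,.1]))
c=a[110:310,150:370]; cv2.imwrite('pics/w12c.png',cv2.resize(c,(660,600)))
```

```text
15.9333 [ 0.5343 -0.1328  0.2226] 11.280477250164722 [-0.0012  0.0008 -1.    ]
[ 0.0413 -0.1013 -0.0001]
hole expected [255.876  181.2503] under tcp [258.4654 182.2121] tip [258.8733 205.5793]
```

View pics/w12c.png

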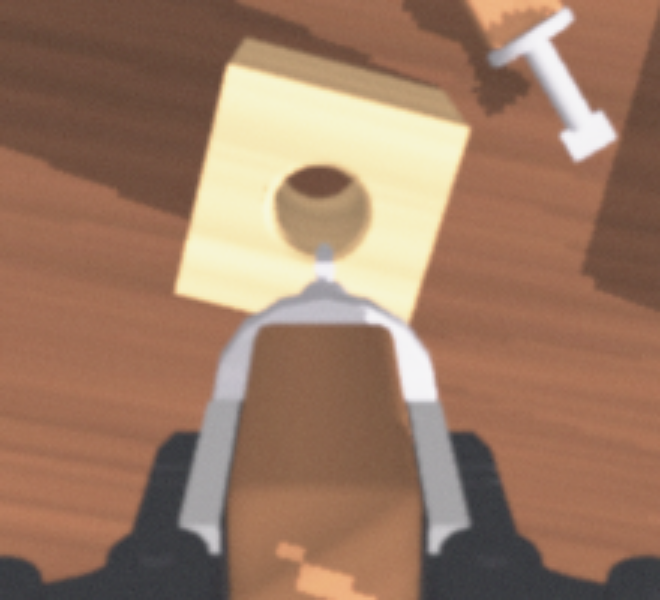

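The hole is at crop (323,213), px (257.7,181), within about 1 mm of straight below the driver. Lowering.

Request:
play_rows:
  steps:
    - [0,[0.04,-0.04,0.4],0]
    - [0,[0.04,-0.04,1],0]
    - [0,[0.04,-0.04,1.6],0]
    - [0,[0.04,-0.04,2.2],0]
    - [0,[0.04,-0.04,2.6],0]
    - [0,[0.04,-0.04,3],0]
    - [0,[0.04,-0.04,3.4],0]
    - [0,[0.04,-0.04,3.4],0]

```text
time_s: 16.7
tcp_pos: [0.5328, -0.134, 0.1362]
orientation: [[-0.981, -0.196, -0.003], [-0.196, 0.981, 0.001], [0.003, 0.001, -1.0]]
ft_force: [0.3, 0.4, -2.0]
opening: 0.0234
finger_force: 88.6
```

Request:
play_rows:
  steps:
    - [0,[0,0,0.4],0]
    - [0,[0,0,0.7],0]
    - [0,[0,0,0.9],0]
    - [0,[0,0,1],0]
    - [0,[0,0,1.05],0]
    - [0,[0,0,1.05],0]

```text
time_s: 17.2
tcp_pos: [0.5338, -0.1347, 0.1119]
orientation: [[-0.981, -0.196, -0.0], [-0.196, 0.981, 0.0], [0.0, 0.0, -1.0]]
ft_force: [-0.2, 0.5, -1.8]
opening: 0.0227
finger_force: 88.6
```

Request:
play_rows:
  steps:
    - [0,[0,0,0.05],0]
    - [0,[0,0,0.08],0]
    - [0,[0,0,0.08],0]
    - [0,[0,0,0.08],0]

```text
time_s: 17.53
tcp_pos: [0.534, -0.1346, 0.1102]
orientation: [[-0.981, -0.196, 0.0], [-0.196, 0.981, -0.0], [-0.0, -0.0, -1.0]]
ft_force: [0.4, -0.0, -1.9]
opening: 0.023
finger_force: 88.6
```

Request:
play_rows:
  steps:
    - [0,[0,0,0.04],0]
    - [0,[0,0,0.08],0]
    - [0,[0,0,0.08],0]
    - [0,[0,0,0.08],0]

```text
time_s: 17.87
tcp_pos: [0.5341, -0.1347, 0.1097]
orientation: [[-0.981, -0.196, 0.001], [-0.196, 0.981, 0.0], [-0.001, 0.0, -1.0]]
ft_force: [-4.9, 1.1, 11.0]
opening: 0.0227
finger_force: 90.6
```

The collar is resting on the stand (11 N). Releasing and rising.

Request:
play_rows:
  steps:
    - [0,[0,0,-0.03],0]
    - [0.4,[0,0,-0.03],0]
    - [0.8,[0,0,-0.03],0]
    - [1,[0,0,-0.03],0]
    - [1,[0,0,-0.03],0]
    - [1,[0,0,-0.03],0]
    - [1,[0,0,-0.03],0]

```text
time_s: 18.45
tcp_pos: [0.5338, -0.1346, 0.1086]
orientation: [[-0.981, -0.196, -0.0], [-0.196, 0.981, -0.0], [0.0, 0.0, -1.0]]
ft_force: [0.2, 0.3, -0.3]
opening: 0.0852
finger_force: 0.0
```

Request:
play_rows:
  steps:
    - [1,[0,0,-0.3],0]
    - [1,[0,0,-1],0]
    - [1,[0,0,-2],0]
    - [1,[0,0,-3],0]
    - [1,[0,0,-4],0]
    - [1,[0,0,-4.8],0]
    - [1,[0,0,-4.8],0]
    - [1,[0,0,-4.8],0]

```text
time_s: 19.12
tcp_pos: [0.5345, -0.1347, 0.2304]
orientation: [[-0.981, -0.196, 0.003], [-0.196, 0.981, -0.0], [-0.003, -0.001, -1.0]]
ft_force: [-0.7, 0.2, -0.3]
opening: 0.0854
finger_force: 0.0
```

Run:
```python
from h import *
s=robot.get_state(); print(s['time_s'],s['tcp_pos'],s['opening'],s['finger_force'])
a,m=snap('wrist','w13'); b,_=snap('scene','s13')
o=np.zeros((400,800,3),np.uint8); o[:,:400]=cv2.resize(a[100:260,180:340],(400,400)); o[:300,400:]=cv2.resize(b[100:235,165:345],(400,300)); cv2.imwrite('pics/w13c.png',o)
```

```text
19.1167 [ 0.5345 -0.1347  0.2304] 0.08542850223051714 0.0
```

View pics/w13c.png

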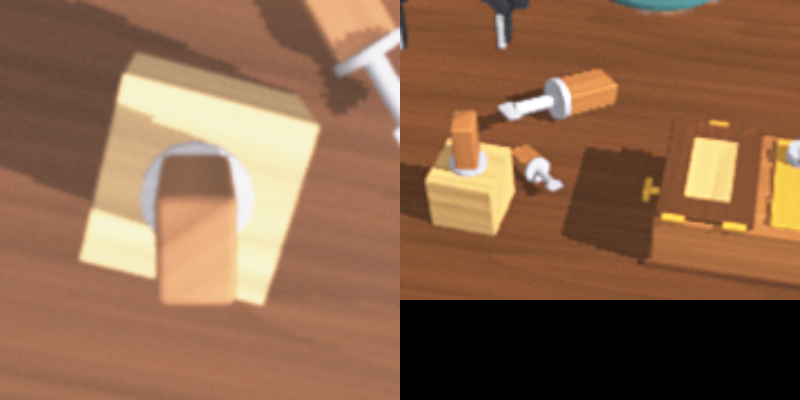

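The driver sits upright with its collar on the stand and the gripper is clear. The decoy drivers were already lying flat before the arm got near them (they lay like this in w2). Handing in.

```bash
python3 -c "
from station import order
print(order.close_job())"
```

```text
the job is handed in; nothing more can be done
None
```

I handed the job in at about 19 s: both screws are turned home against their stops, and the driver is back upright in its stand with its collar on top (no verdict was returned; this is from the final pictures and forces).

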